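Set the firing program on the kiln controller's thumbwheels

ROBOT

A 6-joint arm with a two-finger parallel gripper is mounted at the origin on the work surface. World frame = base frame: x ahead of the robot, y to its left, z up, the work surface at z = 0. Lengths are in mm, angles in rad, forces in N, time in s.
With the tool pointing down it reaches from about 275 to 1000 mm from the base axis. Payload 8.4 kg.
Tool frame: the origin (TCP) lies at the very end of the fingers, on their centre line; the grasp point (between the pads) lies 19 mm behind it; y points along the fingers, x is the direction in which the jaws open and shut, and the axes are right-handed (so a half turn about y gives the same grasp; the last joint's range is limited). The gripper opens to 85 mm and grips with 20 to 120 N. Pads are 22 mm wide; open, the fingers measure 114 mm over their backs; the gripper's body (76 mm by 85 mm) begins 54 mm behind the grasp point. The pads swing forward as they close: fully open they stand 13 mm farther back than shut.
Start: joints at [1.148, 0.353, 1.633, -0, 1.155, -0.002], TCP at [255.306, 570.48, 231.281] pointing down, gripper open.
Joint ranges: [-2.63, 2.63], [-0.92, 2.1], [0.06, 2.66], [-1.3, 4.44], [0, 2.69], [-3.02, 3.02]. Speed limits (rad/s): [2.22, 2.22, 2.79, 3.14, 3.14, 3.14].

INTERFACE

Orientations are given as [roll, pitch, yaw] about the fixed x, y, z axes, in that order (R = Rz(yaw) Ry(pitch) Rx(roll)).
In Python, from rig import r gives the robot as it stands.
- The arm moves only by the tool servo_tool, never from a script. Its argument "motion" is a list of rows, each a list of 7 numbers: the opening, from -1 (shut) to 1 (fully open), then the shift along the tool's x, y, z in m, then the turn, a rotation vector about the tool's x, y, z in units of 10 degrees (1.0 is 10 degrees). A call has 1 to 12 rows; each row is the pose to reach, as a shift and turn from the pose commanded when the call began, along the tool's axes at that moment; what a row does not reach only later rows make up. A row lasts 1/8 s, in which the tool goes at most 62.5 mm and 10.7 degrees, less where a joint would pass 70% of its speed; a pose out of reach is approached as far as the arm can. A call with a gripper value outside its range is refused whole. The fingers move at their own pace and stop on an object; "grip_force" is the grip in N (left out, the last holds). Time passes only in rows, so rows that repeat a pose let the fingers close. It gives the time, the measured TCP pose, the force and the opening at its end, in the units of the state.
- r.sense(): the state, without advancing time (a new reading comes with each control period).
- r.grab_frame(name): name is "side" or "top" or "wrist"; returns the picture (384x512x3 uint8, red, green, blue); there is no depth.
- r.calibration(name): a dict with "fx", "fy", "cx", "cy" (pixels), "R" (3x3) and "t" (3): a world point X has camera coordinates R X + t; the wrist camera has in their place "mount" (4x4, takes a point from camera to tool coordinates, whose origin is the TCP and whose axes are the tool frame's). Camera axes: x right, y down, z forward; pixel columns grow to the right and rows downward; lengths in mm; the calibration is good to about 2 mm. The wrist camera is an equidistant fisheye: a pixel r from the principal point sees the ray r / f radians off the axis. A picture is of the moment at which its call begins: read the wrist's pose just before it. calibration takes no time and is no camera call.
- r.sign_off(): hands the job in, once; it reports no verdict.
The state is a dict: "clock": time; "qpos": joint angles; "qvel": joint speeds; "joint_efforts": joint torques, N m; "eef_pos": TCP position; "tcp_rot": TCP orientation; "contact_force": force on the tool from outside, world axes, zero at the start; "wrist_torque": the same for the moment, N m; "opening": opening from 0.0 (shut) to 1.0 (fully open).
Only numpy, scipy, OpenCV 4.12 (cv2) and the standard library are available. Lean on these libraries where they do the work, as an engineer would, in place of code of your own. Each camera call takes 0.05 s, during which the arm holds its last target. There are 200 camera calls.

TASK

Unclip the guard from the kiln controller and lay it gently, right way up, in the middle of the cork mat. Then set the three thumbwheels, from left to right as seen from the robot, to firing program 3-1-2, each clicked into its place. Do not disturb the tile stack or the glaze jar.

Things in the scene. Friction and masses are not known exactly. Their poses are not given: they have to be found in the camera images.
- console: Grey kiln controller fixed to the table, 200 mm wide (y; +y is left seen from the robot). Origin on the table straight below the middle of the thumbwheel bank; x away from the robot, z up. Its panel faces the robot and slopes up away from it at 35 degrees from level: up the slope is (0.819, 0, 0.574), out of the panel is (-0.574, 0, 0.819) in console axes.
- panel (a point): Point of the panel face at the middle of the wheel bank, 95 mm above the console's origin; axes as the console's. The bank is a fixed black barrel of 24 mm radius, 108 mm long along y, with three grey wheels standing 6 mm proud of it, between two metal end rails.
- brow (a point): Middle of the lower front edge of the controller's brow (axes as the console's), 170 mm up, 11 mm beyond the bank in x. It overhangs the wheels, so the tool must come in tilted, about square to the panel. The upright head below it starts 26 mm beyond the bank; the head is 250 mm tall.
- guard: Clip-on guard over the wheels, 100 to 170 g: clear top plate 56 (x) x 143 (y) mm, its top 28 mm above the underside, on two white end walls 4 mm thick, with a grip fin on top. Origin: centre of the underside (lower edges of the end walls); x up the slope while clipped, z towards the fin, out of the panel while clipped. Right way up = fin on top.
- guard_fin (a point): Middle of the guard's grip fin, 41 mm above its underside; axes as the guard's. Fin 12 mm thick (y), 36 mm long (x), 28 to 54 mm above the underside. Sprung balls hold ridges inside both end walls: pulling straight out of the panel takes roughly 8 to 15 N over the first 8 mm, then it is free; 35 mm out it clears the wheels.
- mat: Flat cork mat fixed on the table, 160 (x) x 220 (y) x 4 mm. Origin at the centre of its underside.
- axle_left (a point): Centre of the left (+y) wheel, on its axle, 14 mm behind the panel face; axes as the console's. Each wheel is a disc of 30 mm radius, 18 mm wide along y, so its crest is 30 mm from here out of the panel (16 mm above the panel face). Wheels are 36 mm apart.
- axle_middle (a point): Centre of the middle wheel, as axle_left.
- axle_right (a point): Centre of the right (-y) wheel, as axle_left.
- wheel_left (a joint): Turn of the left wheel, rad. A white line across its rim reads against five ticks on the barrel at the wheel's right (-y): the lowest, shortest tick is digit 0, the highest, longest is 4. Digit d is at -0.70 + 0.35 d: at 0 (digit 2) the line is at the crest; it grows as the crest moves up the slope. Stops at -0.82 and 0.82.
- wheel_middle (a joint): Turn of the middle wheel, as wheel_left. How the wheels turn: a sprung detent pulls each into the nearest digit; about 3 N along the rim takes it to the next. The rim has no teeth to catch: press a closed fingertip on the crest with several newtons and drag it along the slope, 10.5 mm a digit, in more than one stroke if need be.
- wheel_right (a joint): Turn of the right wheel, as wheel_left; it may already stand at its digit. Any wheel may start hung between two digits.
- tiles: Bystander: stack of three glaze test tiles, 36 x 36 x 21 mm, loose, left of the controller.
- glaze: Bystander: small lidded glaze jar, 36 mm across, 55 mm tall, loose, left of the mat.

How it is judged:
By the outcome, as a careful person would: the job done as asked, in the order asked, and still so for the second after the job is handed in, with the robot touching nothing.
It also fails if it takes over 64 s, if anything falls off the work surface, if the arm or the gripper's body presses on something with over 40 N, if the wrist force passes 120 N, or if a joint passes its speed limit or range.

## Working session

There is one attempt and no reset: what is moved stays moved. The work goes in short steps, Python scripts to look and compute and a tool call to move; the robot and the scene stay as the last step left them, time stands still between calls to the robot, and variables do not carry over. Pictures are saved under pics/ and viewed, on a budget of 10 in all, crops included, one or two more only if the job needs it, and the job is handed in when it is done.

Besides the shell and the picture viewer there is one more tool, called after ">>>" in YAML: its name, and indented under it one key for each argument. servo_tool: Moves the arm, as the interface text tells. Its arguments: {"type":"object","properties":{"motion":{"type":"array","items":{"type":"array","items":{"type":"number"}}},"grip_force":{"type":"number"}},"required":["motion"]}

```bash
mkdir -p pics; ls
python3 - <<'E'
from rig import r
import cv2,numpy as np
s=r.sense();print({k:np.round(v,3).tolist() for k,v in s.items()})
a=[]
for n in("top","side"):
    f=r.grab_frame(n);np.save(n+"0.npy",f);cv2.imwrite(f"pics/{n}0.png",f[:,:,::-1])
    print(n,{k:np.round(v,4).tolist() for k,v in r.calibration(n).items()})
print({k:np.round(v,4).tolist() for k,v in r.calibration("wrist").items()})
E
```

```text
pics
{'clock': 0.0, 'qpos': [1.148, 0.354, 1.634, 0.0, 1.155, -0.002], 'qvel': [0.002, -0.0, -0.0, 0.001, 0.002, -0.001], 'joint_efforts': [0.001, -60.524, -34.207, 0.0, 0.01, -0.0], 'eef_pos': [255.108, 570.032, 230.53], 'tcp_rot': [-1.571, 0.001, 1.15], 'contact_force': [-0.513, -0.0, -0.524], 'wrist_torque': [-0.016, -0.012, -0.028], 'opening': 1.002}
top {'fx': 426.5831, 'fy': 426.5831, 'cx': 253.9798, 'cy': 188.3218, 'R': [[-0.0111, -0.9998, 0.0191], [-0.9913, 0.0085, -0.1313], [0.1311, -0.0204, -0.9912]], 't': [44.3899, 537.9614, 1293.6941]}
side {'fx': 349.6219, 'fy': 349.6219, 'cx': 255.9026, 'cy': 191.7897, 'R': [[-0.6898, -0.7239, 0.0136], [-0.3863, 0.3521, -0.8525], [0.6123, -0.5933, -0.5225]], 't': [389.9256, 282.877, 551.2007]}
{'fx': 297.3186, 'fy': 297.3186, 'cx': 250.617, 'cy': 192.0957, 'mount': [[1.0, -0.0001, -0.0005, -0.996], [0.0004, -0.2849, 0.9586, -141.264], [-0.0002, -0.9586, -0.2849, 71.7169], [0.0, 0.0, 0.0, 1.0]]}
```

View pics/top0.png

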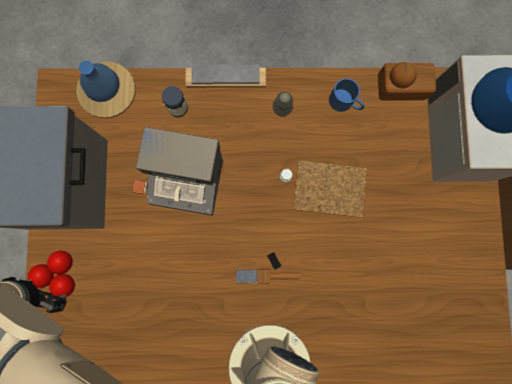

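View pics/side0.png

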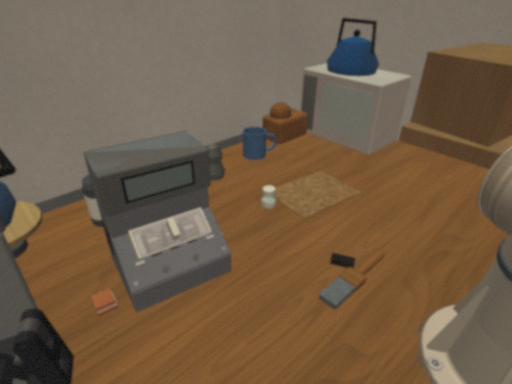

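Top view: the console is at about (182,175) with the guard fin near (182,190), the mat at (331,188), the tiles at (140,187) and the glaze jar at (287,175). Next I'll enlarge the console and measure the mat.

```bash
cat > h.py <<'E'
import numpy as np,cv2
from scipy.spatial.transform import Rotation as Ro
from rig import r
def ray(n,uv,pose=None):
    """world origin and unit dir for a pixel; pose=(pos,rpy) of TCP for wrist"""
    c=r.calibration(n);a=(np.array(uv,float)-[c["cx"],c["cy"]])/[c["fx"],c["fy"]]
    if n!="wrist":
        R=np.array(c["R"]);d=R.T@np.r_[a,1];o=-R.T@np.array(c["t"])
    else:
        th=np.hypot(*a);d=np.r_[a/th*np.sin(th),np.cos(th)] if th>0 else np.array([0,0,1.])
        M=np.array(c["mount"]);T=Ro.from_euler("xyz",pose[1]).as_matrix()
        o=np.array(pose[0])+T@M[:3,3];d=T@M[:3,:3]@d
    return o,d/np.linalg.norm(d)
def onplane(n,uv,p0,nrm=(0,0,1),pose=None):
    o,d=ray(n,uv,pose);nrm=np.array(nrm,float)
    return o+d*(np.dot(np.array(p0)-o,nrm)/np.dot(d,nrm))
def tri(rays):
    A=0;b=0
    for o,d in rays:
        P=np.eye(3)-np.outer(d,d);A=A+P;b=b+P@o
    return np.linalg.solve(A,b)
def proj(n,X,pose=None):
    c=r.calibration(n)
    if n!="wrist":
        p=np.array(c["R"])@X+np.array(c["t"]);return np.array([c["cx"]+c["fx"]*p[0]/p[2],c["cy"]+c["fy"]*p[1]/p[2]])
    M=np.array(c["mount"]);T=Ro.from_euler("xyz",pose[1]).as_matrix()
    p=M[:3,:3].T@(T.T@(np.array(X)-pose[0])-M[:3,3]);q=np.hypot(p[0],p[1]);th=np.arctan2(q,p[2])
    return np.array([c["cx"]+c["fx"]*th*p[0]/q,c["cy"]+c["fy"]*th*p[1]/q])
E
python3 - <<'E'
from h import *
f=np.load("top0.npy")[:,:,::-1];g=np.load("side0.npy")[:,:,::-1]
a=cv2.resize(f[122:222,130:230],(400,400),interpolation=2);b=cv2.resize(g[130:310,80:240],(400,450),interpolation=2)
o=np.zeros((450,800,3),np.uint8);o[:400,:400]=a;o[:,400:]=b;cv2.imwrite("pics/crop.png",o)
hsv=cv2.cvtColor(f,cv2.COLOR_BGR2HSV);roi=f[150:225,280:380].astype(int)
print(f[188,331],f[230,331],f[150,331],hsv[188,331],hsv[230,331])
# mat by corners: mask by local texture-insensitive blur colour
bl=cv2.GaussianBlur(f,(7,7),0).astype(int);d=np.abs(bl-bl[188,331]).sum(2)
m=((bl[:,:,1]-0.62*bl[:,:,2])>0).astype(np.uint8)
m[:150]=0;m[230:]=0;m[:,:292]=0;m[:,380:]=0
m=cv2.morphologyEx(m,cv2.MORPH_OPEN,np.ones((5,5)));m=cv2.morphologyEx(m,cv2.MORPH_CLOSE,np.ones((5,5)))
c=max(cv2.findContours(m,0,2)[0],key=cv2.contourArea)[:,0]
W=np.array([onplane("top",p,(0,0,4))[:2] for p in c]).astype(np.float32)
print(c.min(0),c.max(0),cv2.minAreaRect(W))
for n,p,z in[("top",(143,129),250),("top",(219,140),250),("top",(287,175),55),("top",(140,187),21)]:print(p,onplane(n,p,(0,0,z)).round(1))
E
```

```text
[ 81 128 167] [ 49  92 137] [ 46  91 137] [ 16 131 167] [ 15 164 137]
[292 150] [379 229] ((538.234619140625, -224.40647888183594), (286.04443359375, 255.3894500732422), 89.40127563476562)
(143, 129) [670.5 335.  250. ]
(219, 140) [639.5 134.5 250. ]
(287, 175) [576.3 -62.9  55. ]
(140, 187) [547.5 395.9  21. ]
```

View pics/crop.png

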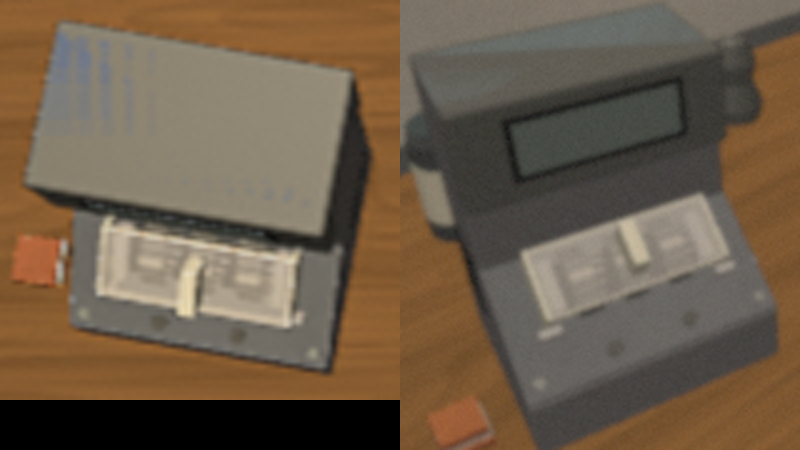

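The crop shows the guard plate corners, in top crop px, at (107,220), (298,250), (290,327) and (97,296). In side crop px they are (520,252), (710,195), (730,258) and (547,322). The fin is near (190,288) top and (634,243) side. I'll triangulate these.

Run:
```python
from h import *
T=lambda p:(130+(p[0]+.5)/4-.5,122+(p[1]+.5)/4-.5);S=lambda p:(80+(p[0]-400+.5)/2.5-.5,130+(p[1]+.5)/2.5-.5)
A=[((107,220),(520,252)),((298,250),(710,195)),((290,327),(730,258)),((97,296),(547,322)),((185,316),(642,265)),((83,313),(540,385)),((314,354),(760,297)),((72,326),(530,413)),((330,372),(777,325))]
P=[]
for a,b in A:
    x=tri([ray("top",T(a)),ray("side",S(b))]);P.append(x);print(x.round(1),(proj("top",x)-T(a)).round(1),(proj("side",x)-S(b)).round(1))
P=np.array(P);print("plate mean",P[:4].mean(0),"up",P[0]-P[3],P[1]-P[2],"left",P[0]-P[1],P[3]-P[2])
h=[onplane("top",T(p),(0,0,250)) for p in((57,22),(352,70),(325,235),(26,184))]
print(np.round(h,1)); d=h[0]-h[1]+h[3]-h[2];print("yaw",np.arctan2(-d[0],d[1]), [np.linalg.norm(x) for x in (h[0]-h[1],h[3]-h[2],h[0]-h[3])])
f=np.load("top0.npy")[:,:,::-1]
bl=cv2.GaussianBlur(f,(5,5),0);m=((bl[:,:,1]>106)).astype(np.uint8)
m[:150]=0;m[230:]=0;m[:,:285]=0;m[:,380:]=0
m=cv2.morphologyEx(m,cv2.MORPH_CLOSE,np.ones((7,7)));m=cv2.morphologyEx(m,cv2.MORPH_OPEN,np.ones((11,11)))
c=max(cv2.findContours(m,0,2)[0],key=cv2.contourArea)[:,0]
W=np.array([onplane("top",p,(0,0,4))[:2] for p in c]).astype(np.float32)
print(c.min(0),c.max(0),cv2.minAreaRect(W),cv2.boxPoints(cv2.minAreaRect(W)))
```

```text
[563.5 324.5 127.6] [-0.5 -0.3] [0.9 0.1]
[536.7 181.6 126.6] [1.2 1. ] [-2.3 -0.3]
[487.3 194.4  96.9] [-0.2 -0.2] [0.4 0. ]
[511.1 335.7 101.9] [-0.3 -0.2] [0.7 0. ]
[493.2 267.  125.8] [-0.3 -0.2] [0.6 0. ]
[502.5 354.1  59.9] [-0. -0.] [0. 0.]
[470.2 179.9  59.5] [-0.2 -0.2] [0.4 0. ]
[494.7 366.4  47.1] [-0.4 -0.3] [0.9 0. ]
[459.3 170.7  31.1] [-0.4 -0.4] [0.9 0.1]
plate mean [524.65479495 259.05373471 113.22019204] up [ 52.49251154 -11.22987271  25.67991452] [ 49.38993016 -12.71924974  29.70379521] left [ 26.83639959 142.83882377   1.00823335] [ 23.73381821 141.34944675   5.03211404]
[[675.6 332.8 250. ]
 [641.9 138.1 250. ]
 [531.8 155.7 250. ]
 [567.1 350.5 250. ]]
yaw -0.17531123580300606 [np.float64(197.57063498949282), np.float64(197.930645500673), np.float64(109.99271981140198)]
[285 162] [365 214] ((544.20458984375, -185.7119598388672), (259.81280517578125, 156.02487182617188), 82.92091369628906) [[ 450.77725  -305.0139  ]
 [ 605.61273  -324.24228 ]
 [ 637.63196   -66.410034]
 [ 482.79645   -47.18164 ]]
```

```bash
cat >> h.py <<'E'
def con(yaw):
    cx=np.array([np.cos(yaw),np.sin(yaw),0]);cy=np.array([-np.sin(yaw),np.cos(yaw),0])
    up=.819*cx+[0,0,.574];out=-.574*cx+[0,0,.819];return cx,cy,up,out
def Rtool(yaw):
    cx,cy,up,out=con(yaw);return np.c_[cy,-out,-up]
def go(pos,R,s=None):
    s=s or r.sense();R0=Ro.from_euler("xyz",s["tcp_rot"]).as_matrix()
    d=R0.T@(np.array(pos)-s["eef_pos"])/1000;w=np.degrees(Ro.from_matrix(R0.T@R).as_rotvec())/10
    print("shift",d.round(4),"turn",w.round(3),"| at",np.round(s["eef_pos"],1),"t",round(s["clock"],2),"F",np.round(s["contact_force"],1));return d,w
E
python3 - <<'E'
from h import *
yaw=-.175;P=np.array([539,255.5,95]);cx,cy,up,out=con(yaw)
go(P+140*out,Rtool(yaw))
c=[onplane("top",p,(0,0,4)) for p in((300,161),(367,167),(362,216),(294,210))]
print(np.round(c,1),np.mean(c,0));d=c[0]-c[1]+c[3]-c[2];print(np.arctan2(-d[0],d[1]))
E
```

```text
shift [-0.1907  0.0212 -0.3097] turn [-3.485 -1.362 -0.438] | at [255.1 570.1 230.6] t 0.1 F [-0.3  0.2 -0.1]
[[ 630.  -110.9    4. ]
 [ 608.7 -327.     4. ]
 [ 450.8 -303.8    4. ]
 [ 472.   -87.8    4. ]] [ 540.39600474 -207.36170473    4.        ]
-0.09793509777342599
```

>>> servo_tool:
  motion:
    - [1,-0.191,0.021,-0.31,-3.485,-1.362,-0.438]
    - [1,-0.191,0.021,-0.31,-3.485,-1.362,-0.438]
    - [1,-0.191,0.021,-0.31,-3.485,-1.362,-0.438]
    - [1,-0.191,0.021,-0.31,-3.485,-1.362,-0.438]
    - [1,-0.191,0.021,-0.31,-3.485,-1.362,-0.438]
    - [1,-0.191,0.021,-0.31,-3.485,-1.362,-0.438]
    - [1,-0.191,0.021,-0.31,-3.485,-1.362,-0.438]
    - [1,-0.191,0.021,-0.31,-3.485,-1.362,-0.438]
    - [1,-0.191,0.021,-0.31,-3.485,-1.362,-0.438]
    - [1,-0.191,0.021,-0.31,-3.485,-1.362,-0.438]
  grip_force: 60

```text
clock: 1.35
eef_pos: [459.8, 270.7, 210.3]
tcp_rot: [-2.182, -0.001, 1.398]
contact_force: [0.3, -0.2, -0.2]
opening: 0.997
```

Run:
```python
from h import *
import json
s=r.sense();f=r.grab_frame("wrist");np.save("w1.npy",f);json.dump([list(s["eef_pos"]),list(s["tcp_rot"])],open("w1.json","w"))
print(s["eef_pos"],s["tcp_rot"],s["contact_force"],s["clock"],s["qpos"])
cv2.imwrite("pics/w1.png",cv2.resize(f[:,:,::-1],(800,600),interpolation=2))
```

```text
[459.82226726 270.69199137 210.25946121] [-2.18227750e+00 -1.40730082e-03  1.39768748e+00] [ 0.33670776 -0.17753414 -0.22638042] 1.35 [ 0.8486437   0.11994343  2.1626108  -0.85695327  0.70376068  0.08033437]
```

View pics/w1.png

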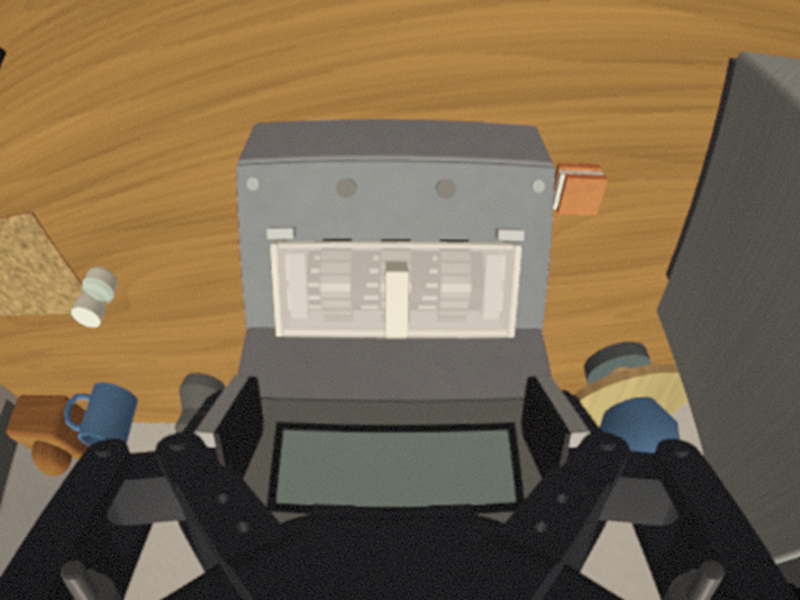

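Wrist view (800x600): the guard plate corners are (271,243), (521,243), (516,337) and (275,337). The fin is at x≈397 from row 265 to 337, and the fingers are clear.

Run:
```python
from h import *
import json
p=json.load(open("w1.json"));yaw=-.175;P=np.array([539,255.5,95]);cx,cy,up,out=con(yaw)
v=lambda u:((u[0]+.5)/1.5625-.5,(u[1]+.5)/1.5625-.5)
Q=[onplane("wrist",v(u),P+28*out,out,p) for u in((271,243),(521,243),(516,337),(275,337))]
Q=np.array(Q);c=Q.mean(0)
print(Q.round(1),[np.linalg.norm(Q[i]-Q[(i+1)%4]).round(1) for i in range(4)])
d=Q[1]-Q[0]+Q[2]-Q[3];print("yaw",np.arctan2(-d[0],d[1]),"z tilt",d[2]/2/np.linalg.norm(d))
print("centre off: left,up",((c-P)@cy).round(2),((c-P)@up).round(2))
F=[onplane("wrist",v(u),P+54*out,out,p) for u in((386,272),(408,272),(408,338),(386,338))];F=np.array(F);c=F.mean(0)
print("fin top",((F-P)@cy).round(1),((F-P)@up).round(1))
# height check by triangulating with side camera fin top
T=lambda p:(130+(p[0]+.5)/4-.5,122+(p[1]+.5)/4-.5);S=lambda p:(80+(p[0]-400+.5)/2.5-.5,130+(p[1]+.5)/2.5-.5)
for w,t,s in[((521,243),(97,296),(547,322)),((271,243),(290,327),(730,258)),((275,337),None,(710,195)),((516,337),(107,220),(520,252))]:
    x=tri([ray("wrist",v(w),p),ray("side",S(s))]+([ray("top",T(t))] if t else []));print((x-P)@np.c_[cy,up,out].round(3))
```

```text
[[486.2 195.6 100.1]
 [510.7 335.  100. ]
 [556.8 328.1 132.6]
 [531.6 186.  132.6]] [np.float64(141.5), np.float64(56.9), np.float64(144.3), np.float64(56.7)]
yaw -0.17464623651227495 z tilt -0.0001239683952853577
centre off: left,up 2.55 -2.81
fin top [-2.9  8.2  8.6 -3. ] [-19.9 -19.9  15.6  15.6]
[ 73.91455364 -30.57171998  28.45999734]
[-69.08910841 -31.34636372  25.08875383]
[-55.75731195   5.65167895  77.85363806]
[73.65305194 28.3328507  21.15810984]
```

Run:
```python
from h import *
yaw=-.175;P0=np.array([539,255.5,95]);cx,cy,up,out=con(yaw);P=P0+2.6*cy-2.6*up;print(P)
go(P+30.5*out,Rtool(yaw))
```

```text
[537.35580447 258.43103487  93.5076    ]
shift [0.0013 0.1101 0.0028] turn [0.001 0.003 0.012] | at [459.8 270.6 210.3] t 1.4 F [-0.6  0.2 -0.2]
```

>>> servo_tool:
  motion:
    - [0.3,0.001,0.05,0.003,0,0,0]
    - [0,0.001,0.09,0.003,0,0,0]
    - [0,0.001,0.1,0.003,0,0,0]
    - [0,0.001,0.106,0.003,0,0,0]
    - [0,0.001,0.11,0.003,0,0,0]
    - [0,0.001,0.11,0.003,0,0,0]

```text
clock: 2.15
eef_pos: [520.3, 260.5, 119.2]
tcp_rot: [-2.183, -0.002, 1.396]
contact_force: [0.4, 0.4, 0.2]
opening: 0.497
```

No contact, so close on the fin.

>>> servo_tool:
  motion:
    - [-1,0,0,0,0,0,0]
    - [-1,0,0,0,0,0,0]
    - [-1,0,0,0,0,0,0]
    - [-1,0,0,0,0,0,0]
    - [-1,0,0,0,0,0,0]
  grip_force: 60

```text
clock: 2.78
eef_pos: [520.5, 261.9, 119.4]
tcp_rot: [-2.183, -0.005, 1.398]
contact_force: [-3.1, 5.6, 4.9]
opening: 0.127
```

>>> servo_tool:
  motion:
    - [-1,0.0015,0,0,0,0,0]
    - [-1,0.0015,-0.003,0,0,0,0]
    - [-1,0.0015,-0.006,0,0,0,0]
    - [-1,0.0015,-0.01,0,0,0,0]
    - [-1,0.0015,-0.015,0,0,0,0]
    - [-1,0.0015,-0.025,0,0,0,0]
    - [-1,0.0015,-0.04,0,0,0,0]
    - [-1,0.0015,-0.06,0,0,0,0]
    - [-1,0.0015,-0.075,0,0,0,0]
    - [-1,0.0015,-0.075,0,0,0,0]

```text
clock: 4.03
eef_pos: [477.9, 269.5, 181.1]
tcp_rot: [-2.183, -0.003, 1.397]
contact_force: [0.2, 0.4, -0.7]
opening: 0.126
```

Run:
```python
from h import *
import json
s=r.sense();f=r.grab_frame("wrist");np.save("w2.npy",f);json.dump([list(s["eef_pos"]),list(s["tcp_rot"])],open("w2.json","w"))
cv2.imwrite("pics/w2.png",cv2.resize(f[:,:,::-1],(640,480),interpolation=2))
R=Ro.from_euler("yxz",[0,0,0])
# down-pointing over mat: x=left axis with yaw psi
psi=-.11;c,n=np.cos(psi),np.sin(psi);R=np.c_[[-n,c,0],[0,0,-1],[-c,-n,0]]
go([470,60,260],R)
go([540,-207,130],R)
```

```text
shift [-0.2073 -0.0492 -0.0693] turn [ 3.507 -0.362 -0.1  ] | at [478.  269.3 180.4] t 4.08 F [ 0.   0.5 -1.4]
shift [-0.4584  0.123  -0.0893] turn [ 3.507 -0.362 -0.1  ] | at [478.  269.3 180.4] t 4.08 F [ 0.   0.5 -1.4]
```

View pics/w2.png

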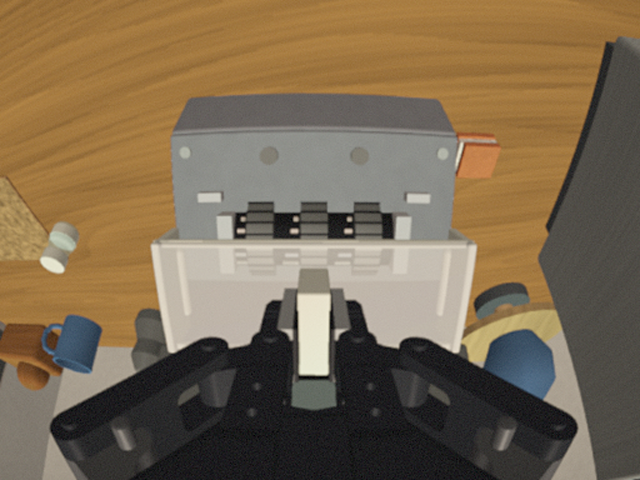

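Guard is free and held, and the wheels are bare. Carry it up, level it, and move toward the mat.

>>> servo_tool:
  motion:
    - [-1,-0.012,-0.035,-0.003,0,0,0]
    - [-1,-0.025,-0.069,-0.006,0,0,0]
    - [-1,-0.06,-0.069,-0.02,0.9,-0.1,0]
    - [-1,-0.1,-0.065,-0.04,1.8,-0.2,-0.05]
    - [-1,-0.15,-0.06,-0.055,2.7,-0.3,-0.1]
    - [-1,-0.207,-0.049,-0.069,3.507,-0.362,-0.1]
    - [-1,-0.207,-0.049,-0.069,3.507,-0.362,-0.1]
    - [-1,-0.207,-0.049,-0.069,3.507,-0.362,-0.1]

```text
clock: 5.08
eef_pos: [472.3, 55.1, 259.1]
tcp_rot: [-1.569, 0.002, 1.453]
contact_force: [-0.6, -0.1, -1.6]
opening: 0.126
```

Run:
```python
from h import *
s=r.sense();p=(s["eef_pos"],s["tcp_rot"]);f=r.grab_frame("wrist")[:,:,::-1];np.save("w3.npy",f)
print(s["eef_pos"],s["tcp_rot"],s["opening"],s["clock"])
g=cv2.resize(f,(640,480),interpolation=2)
c=[onplane("top",q,(0,0,4)) for q in((300,161),(367,167),(362,216),(294,210))]
for X in c:print(proj("wrist",X,p)*1.25)
cv2.imwrite("pics/w3.png",g)
```

```text
[472.31887278  55.14370848 259.11850418] [-1.569067    0.00178292  1.45255032] 0.12596000337919672 5.075
[200.67698393 337.97764501]
[ 67.04344587 328.38643681]
[ 45.92746263 222.61396475]
[189.7913879  215.83119913]
```

View pics/w3.png

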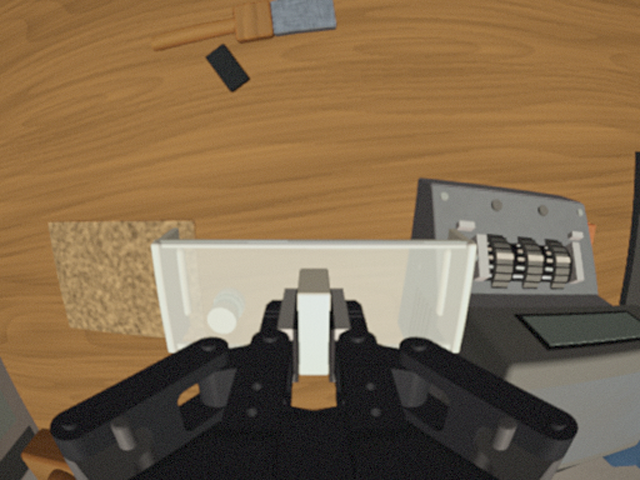

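Wrist view (640x480): mat corners at (50,222), (195,220) and (69,327). The guard plate's near edge runs from (155,243) to (473,243), level. The jar shows through the plate at (225,310), well below.

Run:
```python
from h import *
s=r.sense();p=(np.array([472.319,55.144,259.119]),np.array([-1.56907,.00178,1.45255]))
v=lambda u:((u[0]+.5)/1.25-.5,(u[1]+.5)/1.25-.5)
a,b,d=[onplane("wrist",v(u),(0,0,4),(0,0,1),p) for u in((50,222),(195,220),(69,327))]
print(a.round(1),b.round(1),d.round(1),np.linalg.norm(a-b),np.linalg.norm(a-d),"centre",(b+d)/2)
e=b-a;print("yaw",np.arctan2(-e[0],e[1]))
R=Ro.from_euler("xyz",p[1]).as_matrix()
for dy in(-8,-4,0,4):  # plate-top plane at tool y=dy
    q=[R.T@(onplane("wrist",v(u),p[0]+R[:,1]*dy,R[:,1],p)-p[0]) for u in((153,242),(475,242))];print(dy,np.round(q,1).tolist())
psi=-.11;c,n=np.cos(psi),np.sin(psi);Rg=np.c_[[-n,c,0],[0,0,-1],[-c,-n,0]]
go([541,-206,120],Rg)
```

```text
[ 450.9 -295.9    4. ] [477.5 -82.6   4. ] [ 606.2 -322.     4. ] 214.99357996870216 157.50534121279347 centre [ 541.85032122 -202.30110276    4.        ]
yaw -0.12376512545277465
-8 [[-65.4, -8.0, 31.7], [63.4, -8.0, 31.7]]
-4 [[-67.3, -4.0, 30.5], [65.3, -4.0, 30.5]]
0 [[-69.2, 0.0, 29.3], [67.3, -0.0, 29.3]]
4 [[-71.2, 4.0, 28.1], [69.2, 4.0, 28.1]]
shift [-0.2529  0.1389 -0.1005] turn [-0.009 -0.041 -0.012] | at [471.   57.2 258.5] t 5.12 F [-0.4  0.9 -1.4]
```

>>> servo_tool:
  motion:
    - [-1,-0.04,0,-0.016,0,0,0]
    - [-1,-0.09,0.01,-0.036,0,-0.04,0]
    - [-1,-0.14,0.02,-0.056,0,-0.04,0]
    - [-1,-0.19,0.04,-0.075,0,-0.04,0]
    - [-1,-0.23,0.07,-0.092,0,-0.04,0]
    - [-1,-0.25,0.11,-0.1,0,-0.04,0]
    - [-1,-0.251,0.139,-0.1005,0,-0.04,0]
    - [-1,-0.251,0.165,-0.1005,0,-0.04,0]
    - [-1,-0.251,0.19,-0.1005,0,-0.04,0]
    - [-1,-0.251,0.205,-0.1005,0,-0.04,0]
    - [-1,-0.251,0.205,-0.1005,0,-0.04,0]

```text
clock: 6.5
eef_pos: [541.3, -199.2, 53.5]
tcp_rot: [-1.568, 0.001, 1.469]
contact_force: [0.4, 0.7, -1.8]
opening: 0.128
```

Run:
```python
from h import *
psi=-.12;c,n=np.cos(psi),np.sin(psi);Rg=np.c_[[-n,c,0],[0,0,-1],[-c,-n,0]]
go([541,-204,40],Rg)
```

```text
shift [-0.0048  0.0135 -0.0002] turn [-0.017  0.102 -0.004] | at [ 541.3 -199.2   53.5] t 6.5 F [ 0.4  0.7 -1.8]
```

>>> servo_tool:
  motion:
    - [-1,-0.004,0.006,0,0,0.1,0]
    - [-1,-0.004,0.01,0,0,0.1,0]
    - [-1,-0.004,0.012,0,0,0.1,0]
    - [-1,-0.004,0.013,0,0,0.1,0]
    - [-1,-0.004,0.013,0,0,0.1,0]

```text
clock: 7.12
eef_pos: [541.5, -204.7, 41.6]
tcp_rot: [-1.57, 0.001, 1.45]
contact_force: [-0.3, -0.5, -1.4]
opening: 0.13
```

>>> servo_tool:
  motion:
    - [-1,0,0.002,0,0,0,0]
    - [-1,0,0.003,0,0,0,0]
    - [-1,0,0.004,0,0,0,0]
    - [-1,0,0.004,0,0,0,0]

```text
clock: 7.62
eef_pos: [541.5, -204.6, 37.5]
tcp_rot: [-1.57, 0.001, 1.45]
contact_force: [-0.6, -0.4, -1.5]
opening: 0.129
```

>>> servo_tool:
  motion:
    - [-1,0,0.001,0,0,0,0]
    - [-1,0,0.002,0,0,0,0]
    - [-1,0,0.002,0,0,0,0]

```text
clock: 8.0
eef_pos: [541.5, -204.6, 35.4]
tcp_rot: [-1.57, 0.001, 1.45]
contact_force: [0.4, 0.7, -0.5]
opening: 0.127
```

>>> servo_tool:
  motion:
    - [-1,0,0.0005,0,0,0,0]
    - [-1,0,0.001,0,0,0,0]
    - [-1,0,0.001,0,0,0,0]

```text
clock: 8.38
eef_pos: [541.5, -204.7, 34.5]
tcp_rot: [-1.57, 0.001, 1.45]
contact_force: [0.3, 0.7, -1.9]
opening: 0.127
```

>>> servo_tool:
  motion:
    - [-1,0,0.0007,0,0,0,0]
    - [-1,0,0.0014,0,0,0,0]
    - [-1,0,0.002,0,0,0,0]
    - [-1,0,0.002,0,0,0,0]

```text
clock: 8.88
eef_pos: [541.6, -204.7, 34.0]
tcp_rot: [-1.57, 0.001, 1.45]
contact_force: [-6.4, 1.9, 16.8]
opening: 0.127
```

Contact. I'll ease off the force, open, and retreat upward.

>>> servo_tool:
  motion:
    - [-1,0,-0.0013,0,0,0,0]
    - [-1,0,-0.0013,0,0,0,0]
    - [-0.5,0,-0.0013,0,0,0,0]
    - [0.0,0,-0.0013,0,0,0,0]
    - [0.0,0,-0.0013,0,0,0,0]
    - [0.0,0,-0.0013,0,0,0,0]
    - [0,0,-0.02,0,0,0,0]
    - [0,0,-0.05,0,0,0,0]
    - [0,0,-0.1,0,0,0,0]
    - [0,0,-0.16,0,0,0,0]
    - [0,0,-0.2,0,0,0,0]
    - [-1,0,-0.2,0,0,0,0]

```text
clock: 10.38
eef_pos: [543.7, -205.2, 237.6]
tcp_rot: [-1.578, 0.003, 1.45]
contact_force: [-0.2, -0.6, -0.1]
opening: 0.301
```

Run:
```python
from h import *
s=r.sense();p=(s["eef_pos"],s["tcp_rot"]);f=r.grab_frame("wrist")[:,:,::-1]
print(s["eef_pos"],s["tcp_rot"],s["contact_force"],s["clock"])
cv2.imwrite("pics/w4.png",cv2.resize(f,(640,480),interpolation=2))
yaw=-.175;cx,cy,up,out=con(yaw);P=np.array([537.36,258.43,93.5])
go(P+130*out,Rtool(yaw))
go([470,60,260],Rtool(yaw))
```

```text
[ 543.70361356 -205.24867974  237.62343744] [-1.5777423   0.00290216  1.4498339 ] [-0.20904776 -0.57226428 -0.06414789] 10.375
shift [0.4633 0.0338 0.1356] turn [-3.482  0.303  0.084] | at [ 542.5 -204.8  235.1] t 10.43 F [-0.4 -0.  -0.4]
shift [ 0.254  -0.0257  0.1038] turn [-3.482  0.303  0.084] | at [ 542.5 -204.8  235.1] t 10.43 F [-0.4 -0.  -0.4]
```

View pics/w4.png

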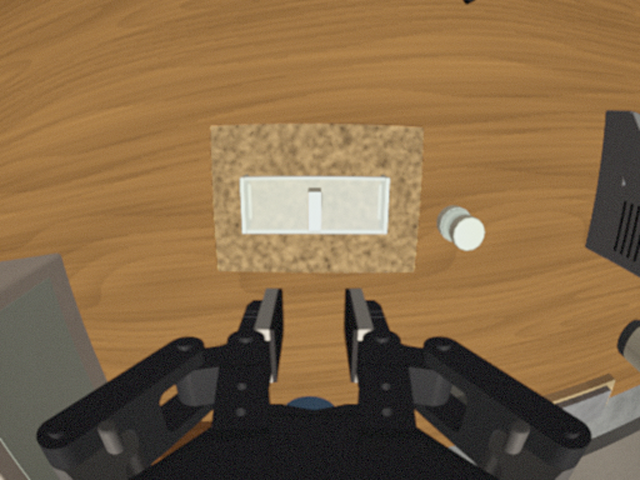

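>>> servo_tool:
  motion:
    - [-1,0.05,-0.005,0.03,0,0,0]
    - [-1,0.1,-0.01,0.06,-0.6,0.06,0]
    - [-1,0.15,-0.015,0.09,-1.4,0.12,0]
    - [-1,0.2,-0.02,0.12,-2.2,0.18,0.04]
    - [-1,0.254,-0.025,0.13,-3.0,0.25,0.07]
    - [-1,0.31,-0.02,0.135,-3.482,0.303,0.084]
    - [-1,0.37,0,0.136,-3.482,0.303,0.084]
    - [-1,0.42,0.02,0.136,-3.482,0.303,0.084]
    - [-1,0.4633,0.034,0.136,-3.482,0.303,0.084]
    - [-1,0.4633,0.034,0.136,-3.482,0.303,0.084]
    - [-1,0.4633,0.034,0.136,-3.482,0.303,0.084]

```text
clock: 11.8
eef_pos: [461.8, 274.2, 196.0]
tcp_rot: [-2.176, 0.002, 1.4]
contact_force: [0.1, -1.5, 0.5]
opening: 0.001
```

>>> servo_tool:
  motion:
    - [-1,0,0.03,0,0,0,0]
    - [-1,0,0.05,0,0,0,0]
    - [-1,0,0.05,0,0,0,0]
    - [-1,0,0.05,0,0,0,0]

```text
clock: 12.3
eef_pos: [490.3, 266.0, 157.4]
tcp_rot: [-2.178, -0.0, 1.395]
contact_force: [0.9, -0.2, -0.9]
opening: 0.0
```

Run:
```python
from h import *
import json
s=r.sense();p=(s["eef_pos"],s["tcp_rot"]);f=r.grab_frame("wrist")[:,:,::-1];np.save("w5.npy",f)
json.dump([list(s["eef_pos"]),list(s["tcp_rot"])],open("w5.json","w"))
print(s["eef_pos"],s["tcp_rot"],s["contact_force"],s["clock"],s["opening"])
yaw=-.175;cx,cy,up,out=con(yaw);P=np.array([537.36,258.43,93.5])
for k in(36,0,-36):print(proj("wrist",P+k*cy+16*out,p))
cv2.imwrite("pics/w5.png",cv2.resize(f[95:245,150:350],(800,600),interpolation=2))
```

```text
[490.30168656 266.03197432 157.37159127] [-2.17766538e+00 -2.52938762e-04  1.39499256e+00] [ 0.86909193 -0.23068153 -0.88797859] 12.3 0.0002050517893821969
[301.87690886 211.01868957]
[253.31760535 211.23144817]
[204.62919208 211.10274813]
```

View pics/w5.png

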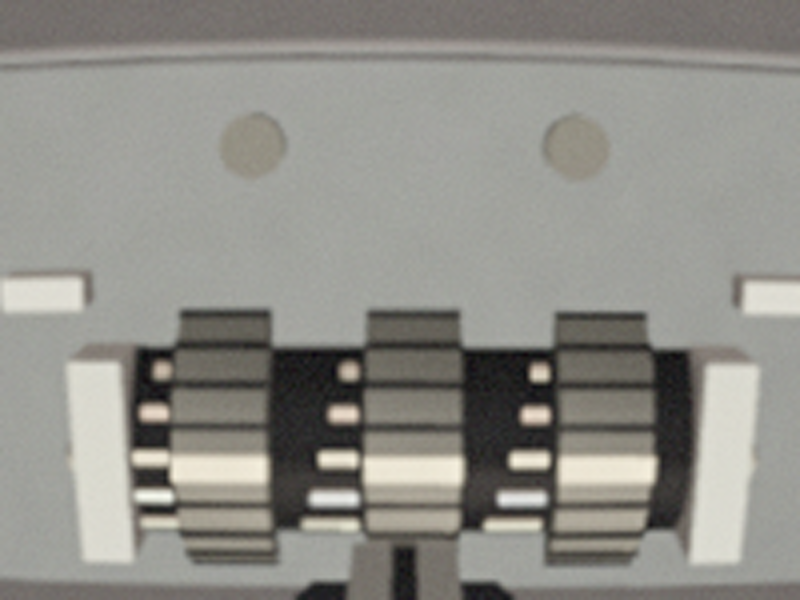

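The three wheels are at crop x≈600 (left), 412 (middle) and 222 (right), with a bright facet near row 467 on each. Tick rows are 372, 413, 458, 497 and 523. I'll check the brightness profiles to tell the white line from shading.

Run:
```python
from h import *
f=np.load("w5.npy").astype(int)
for n,x in(("L",301),("M",253),("R",205)):
    print(n,[ (y,*f[y,x-7:x+8].mean(0).round().astype(int)) for y in range(172,237)])
```

```text
L [(172, np.int64(144), np.int64(149), np.int64(148)), (173, np.int64(77), np.int64(80), np.int64(80)), (174, np.int64(54), np.int64(59), np.int64(61)), (175, np.int64(84), np.int64(91), np.int64(94)), (176, np.int64(89), np.int64(98), np.int64(101)), (177, np.int64(88), np.int64(98), np.int64(101)), (178, np.int64(90), np.int64(98), np.int64(101)), (179, np.int64(90), np.int64(99), np.int64(102)), (180, np.int64(77), np.int64(84), np.int64(88)), (181, np.int64(44), np.int64(47), np.int64(48)), (182, np.int64(55), np.int64(59), np.int64(62)), (183, np.int64(83), np.int64(90), np.int64(95)), (184, np.int64(94), np.int64(103), np.int64(107)), (185, np.int64(96), np.int64(105), np.int64(108)), (186, np.int64(96), np.int64(105), np.int64(108)), (187, np.int64(98), np.int64(107), np.int64(110)), (188, np.int64(100), np.int64(109), np.int64(112)), (189, np.int64(94), np.int64(103), np.int64(106)), (190, np.int64(70), np.int64(77), np.int64(80)), (191, np.int64(48), np.int64(52), np.int64(53)), (192, np.int64(79), np.int64(86), np.int64(89)), (193, np.int64(108), np.int64(118), np.int64(121
[... 8144 characters left out ...]
146), np.int64(160), np.int64(166)), (224, np.int64(150), np.int64(163), np.int64(169)), (225, np.int64(148), np.int64(162), np.int64(168)), (226, np.int64(142), np.int64(156), np.int64(160)), (227, np.int64(106), np.int64(116), np.int64(121)), (228, np.int64(65), np.int64(70), np.int64(73)), (229, np.int64(95), np.int64(103), np.int64(107)), (230, np.int64(133), np.int64(145), np.int64(150)), (231, np.int64(135), np.int64(147), np.int64(152)), (232, np.int64(93), np.int64(102), np.int64(105)), (233, np.int64(66), np.int64(72), np.int64(75)), (234, np.int64(91), np.int64(101), np.int64(104)), (235, np.int64(90), np.int64(94), np.int64(95)), (236, np.int64(134), np.int64(137), np.int64(136))]
```

All three white lines sit at the crest (raw row ≈212, tick 2), so the wheels read 2-2-2. Left must go up one digit, middle down one, and right stays.

```bash
cat >> h.py <<'E'
YAW=-.175;cx,cy,up,out=con(YAW);P=np.array([537.36,258.43,93.5])
def at(s=None):
    s=s or r.sense();d=s["eef_pos"]-P;F=np.array(s["contact_force"])
    print("left,up,out",[(d@a).round(1) for a in(cy,up,out)],"F",[(F@a).round(1) for a in(cy,up,out)],"t",s["clock"])
E
python3 - <<'E'
from h import *
at();go(P+36*cy-5*up+21*out,Rtool(YAW))
E
```

```text
left,up,out [np.float64(-0.3), np.float64(-2.1), np.float64(79.9)] F [np.float64(0.3), np.float64(0.1), np.float64(0.2)] t 12.35
shift [0.0362 0.0589 0.0027] turn [-0.023 -0.005  0.003] | at [490.4 266.5 157.7] t 12.35 F [0.  0.3 0.2]
```

>>> servo_tool:
  motion:
    - [-1,0.036,0.02,0.0027,0,0,0]
    - [-1,0.036,0.045,0.0027,0,0,0]
    - [-1,0.036,0.059,0.0027,0,0,0]
    - [-1,0.036,0.061,0.0027,0,0,0]
    - [-1,0.036,0.063,0.0027,0,0,0]
    - [-1,0.036,0.064,0.0027,0,0,0]
    - [-1,0.036,0.064,0.0027,0,0,0]

```text
clock: 13.22
eef_pos: [530.3, 296.3, 104.4]
tcp_rot: [-2.179, -0.001, 1.396]
contact_force: [-9.3, -1.2, 11.4]
opening: 0.001
```

```bash
python3 -c "
from h import *
at()"
```

```text
left,up,out [np.float64(36.1), np.float64(-4.9), np.float64(16.7)] F [np.float64(-2.8), np.float64(-0.8), np.float64(14.5)] t 13.225
```

Contact at 14.5 N. Drag up-slope one digit, then lift.

>>> servo_tool:
  motion:
    - [-1,0,0,-0.002,0,0,0]
    - [-1,0,0,-0.004,0,0,0]
    - [-1,0,0,-0.006,0,0,0]
    - [-1,0,0,-0.008,0,0,0]
    - [-1,0,0,-0.01,0,0,0]
    - [-1,0,0,-0.011,0,0,0]
    - [-1,0,0,-0.011,0,0,0]

```text
clock: 14.1
eef_pos: [539.0, 294.7, 110.5]
tcp_rot: [-2.179, -0.001, 1.395]
contact_force: [-10.9, -0.6, 11.1]
opening: 0.005
```

```bash
python3 -c "
from h import *
at()"
```

```text
left,up,out [np.float64(36.0), np.float64(5.9), np.float64(16.7)] F [np.float64(-2.5), np.float64(-2.3), np.float64(15.2)] t 14.1
```

>>> servo_tool:
  motion:
    - [-1,0,-0.005,0,0,0,0]
    - [-1,0,-0.03,0,0,0,0]
    - [-1,-0.036,-0.064,0,0,0,0]
    - [-1,-0.036,-0.064,0,0,0,0]
    - [-1,-0.036,-0.064,0,0,0,0]
    - [-1,-0.036,-0.064,0,0,0,0]

```text
clock: 14.85
eef_pos: [497.8, 266.2, 161.6]
tcp_rot: [-2.178, -0.001, 1.396]
contact_force: [-0.0, 0.2, 1.1]
opening: 0.001
```

```bash
cat >> h.py <<'E'
def wheels():
    s=r.sense();p=(s["eef_pos"],s["tcp_rot"]);f=r.grab_frame("wrist")[:,:,::-1];at(s)
    for n,k in(("L",36),("M",0),("R",-36)):
        # brightness along the rim, sampled at wheel angle (rad)
        A=np.arange(-.95,.95,.01)
        px=np.array([np.mean([f[tuple(np.clip(np.round(proj("wrist",P+(k+q)*cy-14*out+30*(np.sin(a)*up+np.cos(a)*out),p))[::-1].astype(int),0,[383,511]))].sum() for q in(-5,-2.5,0,2.5,5)]) for a in A])
        m=px>px.max()-110
        print(n,"line",A[m].min().round(2),A[m].max().round(2),"mid",A[m].mean().round(3),"digit",((A[m].mean()+.7)/.35).round(2),"peak",px.max().round())
    return f
E
python3 - <<'E'
from h import *
f=wheels();np.save("w6.npy",f)
E
```

```text
left,up,out [np.float64(0.7), np.float64(6.0), np.float64(78.9)] F [np.float64(0.2), np.float64(0.6), np.float64(0.9)] t 14.85
L line 0.31 0.51 mid 0.41 digit 3.17 peak 716.0
M line -0.05 0.12 mid 0.035 digit 2.1 peak 684.0
R line -0.07 0.1 mid 0.015 digit 2.04 peak 685.0
```

Left reads 3. Now the middle wheel: press with the tip up-slope of the crest and drag down.

>>> servo_tool:
  motion:
    - [-1,-0.001,0.025,0.001,0,0,0]
    - [-1,-0.001,0.05,0.001,0,0,0]
    - [-1,-0.001,0.059,0.001,0,0,0]
    - [-1,-0.001,0.061,0.001,0,0,0]
    - [-1,-0.001,0.063,0.001,0,0,0]
    - [-1,-0.001,0.063,0.001,0,0,0]

```text
clock: 15.65
eef_pos: [531.5, 258.8, 110.2]
tcp_rot: [-2.178, -0.001, 1.396]
contact_force: [-2.7, 0.0, 2.0]
opening: -0.0
```

```bash
python3 -c "
from h import *
at()"
```

```text
left,up,out [np.float64(-0.7), np.float64(4.8), np.float64(17.0)] F [np.float64(-0.5), np.float64(-1.1), np.float64(3.1)] t 15.65
```

Only 3 N here, so press 1 mm deeper and drag down.

>>> servo_tool:
  motion:
    - [-1,0,0.001,0,0,0,0]
    - [-1,0,0.001,0,0,0,0]
    - [-1,0,0.001,0.002,0,0,0]
    - [-1,0,0.001,0.004,0,0,0]
    - [-1,0,0.001,0.006,0,0,0]
    - [-1,0,0.001,0.008,0,0,0]
    - [-1,0,0.001,0.01,0,0,0]
    - [-1,0,0.001,0.011,0,0,0]
    - [-1,0,0.001,0.011,0,0,0]

```text
clock: 16.77
eef_pos: [523.2, 260.4, 103.9]
tcp_rot: [-2.18, -0.002, 1.396]
contact_force: [-13.5, -0.9, 15.4]
opening: 0.003
```

```bash
python3 -c "
from h import *
at()"
```

```text
left,up,out [np.float64(-0.5), np.float64(-5.7), np.float64(16.7)] F [np.float64(-3.2), np.float64(-1.9), np.float64(20.2)] t 16.775
```

>>> servo_tool:
  motion:
    - [-1,0,-0.005,0,0,0,0]
    - [-1,0,-0.03,0,0,0,0]
    - [-1,0,-0.064,0,0,0,0]
    - [-1,0,-0.064,0,0,0,0]
    - [-1,0,-0.064,0,0,0,0]
    - [-1,0,-0.064,0,0,0,0]

```text
clock: 17.52
eef_pos: [487.6, 266.1, 154.2]
tcp_rot: [-2.177, 0.0, 1.396]
contact_force: [0.0, 0.5, 0.2]
opening: 0.0
```

Run:
```python
from h import *
f=wheels();np.save("w7.npy",f)
cv2.imwrite("pics/w7.png",cv2.resize(f[95:245,150:350],(800,600),interpolation=2))
```

```text
left,up,out [np.float64(-1.1), np.float64(-6.4), np.float64(78.7)] F [np.float64(0.5), np.float64(0.1), np.float64(0.2)] t 17.525
L line 0.32 0.5 mid 0.41 digit 3.17 peak 709.0
M line -0.43 -0.24 mid -0.335 digit 1.04 peak 645.0
R line -0.05 0.1 mid 0.025 digit 2.07 peak 677.0
```

View pics/w7.png

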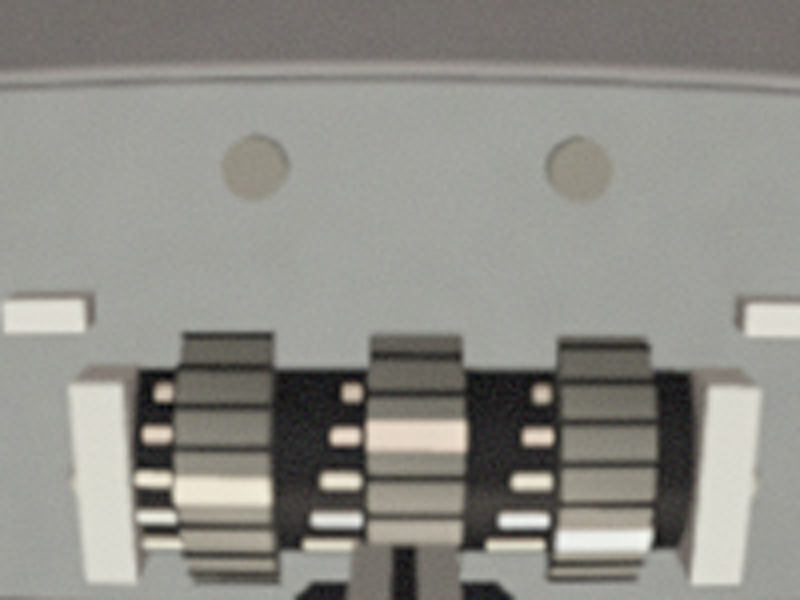

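Crop px: the left line is at row 542 (tick 3 at 520, plus parallax), the middle at 435 (tick 1 at 436), and the right at 490 (tick 2 at 480). Left measured slightly high, so I'll calibrate against the ticks at the same angles.

Run:
```python
from h import *
from scipy.ndimage import map_coordinates
f=wheels().astype(float).sum(2);s=r.sense();p=(s["eef_pos"],s["tcp_rot"])
A=np.arange(-1,1,.005)
def prof(k,R,qs):
    o=0
    for q in qs:
        uv=np.array([proj("wrist",P+(k+q)*cy-14*out+R*(np.sin(a)*up+np.cos(a)*out),p) for a in A]);o=o+map_coordinates(f,[uv[:,1],uv[:,0]],order=1)
    return o/len(qs)
def segs(px,th):
    m=px>th;e=np.flatnonzero(np.diff(np.r_[0,m,0]));return [((A[a]+A[b-1])/2).round(3) for a,b in zip(e[::2],e[1::2]) if b-a>6]
for n,k in(("L",36),("M",0),("R",-36)):
    print(n,"line",segs(prof(k,30,(-5,0,5)),520),"ticks R24",segs(prof(k,24,(-12,-13)),350),"R24.5",segs(prof(k,24.5,(-12,-13)),350))
```

```text
left,up,out [np.float64(-1.2), np.float64(-6.4), np.float64(78.6)] F [np.float64(-0.3), np.float64(0.6), np.float64(-0.7)] t 17.575
L line 0.32 0.5 mid 0.41 digit 3.17 peak 708.0
M line -0.43 -0.24 mid -0.335 digit 1.04 peak 646.0
R line -0.05 0.1 mid 0.025 digit 2.07 peak 678.0Traceback (most recent call last):
  File "<stdin>", line 13, in <module>
  File "<stdin>", line 8, in prof
  File "h.py", line 23, in proj
    c=r.calibration(n)
ValueError: time passes only in moves, steps and waits
```

```bash
sed -i 's/^from rig import r$/from rig import r\nfrom functools import lru_cache\ncal=lru_cache(lambda n:r.calibration(n))/; s/c=r.calibration(n)/c=cal(n)/' h.py
python3 - <<'E'
from h import *
from scipy.ndimage import map_coordinates
s=r.sense();p=(s["eef_pos"],s["tcp_rot"]);f=r.grab_frame("wrist").astype(float).sum(2)
A=np.arange(-1,1,.005)
def prof(k,R,qs):
    o=0
    for q in qs:
        uv=np.array([proj("wrist",P+(k+q)*cy-14*out+R*(np.sin(a)*up+np.cos(a)*out),p) for a in A]);o=o+map_coordinates(f,[uv[:,1],uv[:,0]],order=1)
    return o/len(qs)
def segs(px,th):
    m=px>th;e=np.flatnonzero(np.diff(np.r_[0,m,0]));return [float(((A[a]+A[b-1])/2).round(3)) for a,b in zip(e[::2],e[1::2]) if b-a>6]
for n,k in(("L",36),("M",0),("R",-36)):
    print(n,"line",segs(prof(k,30,(-5,0,5)),520),"ticks R24",segs(prof(k,24,(-12,-13)),350),"R24.5",segs(prof(k,24.5,(-12,-13)),350))
E
```

```text
L line [0.405] ticks R24 [-0.955, -0.672, -0.325, 0.048, 0.415, 0.835] R24.5 [-0.948, -0.662, -0.325, 0.038, 0.395, 0.818]
M line [-0.33] ticks R24 [-0.96, -0.685, -0.327, 0.038, 0.41, 0.84] R24.5 [-0.95, -0.675, -0.327, 0.03, 0.39, 0.82]
R line [0.028] ticks R24 [-0.962, -0.687, -0.335, 0.028, 0.4, 0.823] R24.5 [-0.952, -0.677, -0.332, 0.018, 0.38, 0.805]
```

Tick bias matches: each line lines up with ticks 3, 1 and 2. Back away and do a final check of the mat and bystanders.

>>> servo_tool:
  motion:
    - [-1,0,-0.04,0,0,0,0]
    - [-1,0,-0.08,0.02,0,0,0]
    - [-1,0,-0.12,0.06,0,0,0]
    - [-1,0,-0.14,0.1,0,0,0]
    - [-1,0,-0.14,0.1,0,0,0]
    - [-1,0,-0.14,0.1,0,0,0]

```text
clock: 18.42
eef_pos: [328.3, 294.8, 212.9]
tcp_rot: [-2.178, -0.0, 1.397]
contact_force: [0.3, 0.5, 0.1]
opening: -0.001
```

Run:
```python
from h import *
f=r.grab_frame("top")[:,:,::-1];g=np.load("top0.npy")[:,:,::-1];k=r.grab_frame("side")[:,:,::-1]
a=lambda i:cv2.resize(i[150:225,270:390],(400,250),interpolation=2);b=lambda i:cv2.resize(i[165:215,120:200],(400,250),interpolation=2)
o=np.vstack([np.hstack([a(g),b(g)]),np.hstack([a(f),b(f)])]);cv2.imwrite("pics/fin.png",o)
# guard vs mat from w4 corners
p=(np.array([543.704,-205.249,237.623]),np.array([-1.57774,.0029,1.44983]));v=lambda u:((u[0]+.5)/1.25-.5,(u[1]+.5)/1.25-.5)
m=np.mean([onplane("wrist",v(u),(0,0,4),pose=p) for u in((210,125),(423,127),(416,272),(218,272))],0)
q=np.mean([onplane("wrist",v(u),(0,0,32),pose=p) for u in((240,177),(390,177),(389,235),(242,235))],0);print("mat",m,"guard",q)
c=[(np.abs(f[y0:y1,x0:x1].astype(int)-g[y0:y1,x0:x1]).mean()) for x0,x1,y0,y1 in((131,149,180,195),(279,293,166,186))];print("diff tiles,jar",c)
```

```text
mat [ 541.77440923 -203.33117344    4.        ] guard [ 541.38711972 -205.08855551   32.        ]
diff tiles,jar [np.float64(1.3888888888888888), np.float64(1.588095238095238)]
```

View pics/fin.png

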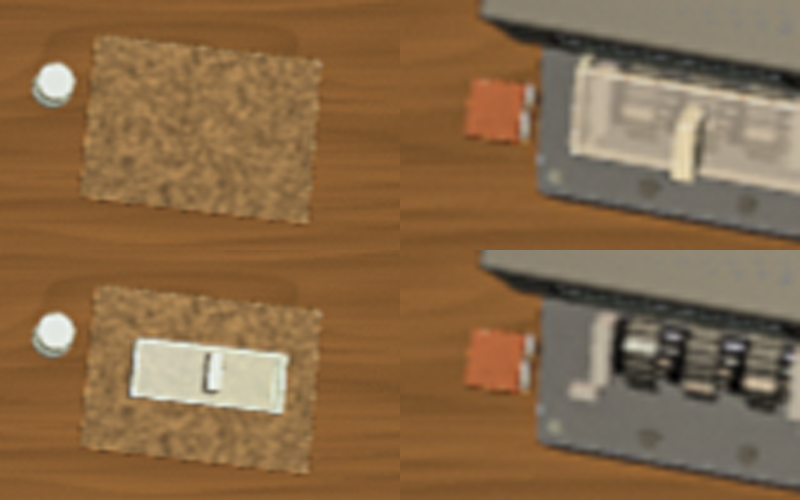

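The guard lies fin up about 2 mm from the mat centre (crop px (210,375)). The jar (55,333) and tiles (500,360) look unchanged.

```bash
python3 -c "
from rig import r
print(r.sense()['clock'],r.sign_off())"
```

```text
the job is handed in; nothing more can be done
18.525 None
```

The job is done and handed in at 18.5 s of the 64 s allowed. The guard is unclipped and lies fin up, about 2 mm from the middle of the cork mat. All three wheels started at 2. I moved the left wheel up to 3 and the middle wheel down to 1, and left the right one at 2.

- **Wheels:** in the last close view the lines measured 0.405, -0.330 and 0.028 rad, left to right. Against the same wheels' ticks, which show the same camera bias, these are digits 3, 1 and 2. Left first looked about 0.05 rad high, but its own tick 3 measured 0.415, so I took it as seated.
- **Bystanders:** the tile stack and glaze jar look unchanged in before-and-after top views.
- **Forces:** the highest reading was about 20 N, pressing the middle wheel. Setting the guard down peaked at about 17–18 N, because I lowered it a little too far before easing off and releasing it.
- **Script error:** one check script stopped with an error while reading the camera calibration. I fixed and reran it, and the arm did not move.

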